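# Put the seascape on the counter easel

### The arm

A 7-joint arm with a two-finger parallel gripper is mounted at the origin on the work surface. World frame = base frame: x ahead of the robot, y to its left, z up, the work surface at z = 0. Lengths are in m, angles in rad, forces in N, time in s.
With the tool pointing down it reaches from about 0.4 to 0.9 m from the base axis. Payload 5.5 kg.
Tool frame: the origin (TCP) lies at the very end of the fingers, on their centre line; the grasp point (between the pads) lies 19 mm behind it; z points along the fingers, x is the direction in which the jaws open and shut, and the axes are right-handed (so a half turn about z gives the same grasp; the last joint's range is limited). The gripper opens to 85 mm and grips with 20 to 120 N. Pads are 22 mm wide; open, the fingers measure 114 mm over their backs; the gripper's body (76 mm by 85 mm) begins 54 mm behind the grasp point. The pads swing forward as they close: fully open they stand 13 mm farther back than shut.
Start: joints at [-0.922, 0.501, -0.427, 1.55, 0.221, 1.138, -0.21], TCP at [0.245, 0.602, 0.231] pointing down, gripper open.
Joint ranges: [-2.88, 2.88], [-0.31, 2.03], [-1.54, 1.56], [0.2, 2.42], [-1.41, 4.55], [0.19, 2.02], [-2.57, 2.57]. Speed limits (rad/s): [2.57, 2.57, 3.14, 3.14, 3.14, 3.14, 3.14].

### API

Orientations are given as [roll, pitch, yaw] about the fixed x, y, z axes, in that order (R = Rz(yaw) Ry(pitch) Rx(roll)).
In Python, from cell import env gives the robot as it stands.
- The arm moves only by the shell command python3 -m crank 'ROWS' [OPENING]. ROWS is JSON, a list of rows, each a list of 4 numbers: the shift along the tool's x, y, z in m, then the turn about the tool's z in degrees. In form: [[x, y, z, roll], ...]. A call has 1 to 12 rows; each row is the pose to reach, as a shift and turn from the pose commanded when the call began, along the tool's axes at that moment; what a row does not reach only later rows make up. A row lasts 1/10 s, in which the tool goes at most 50 mm and 8.59 degrees, less where a joint would pass 70% of its speed; a pose out of reach is approached as far as the arm can. A call with a gripper value outside its range is refused whole. OPENING is the opening, from 0 (shut) to 1 (fully open), set as the call begins (- or left out, the last holds). The fingers move at their own pace and stop on an object; the grip force is fixed at half the most. Time passes only in rows, so rows that repeat a pose let the fingers close. It gives the time, the measured TCP pose, the force and the opening at its end, in the units of the state.
- env.state(): the state, without advancing time (a new reading comes with each control period).
- env.read_camera(name): name is "scene" or "top" or "wrist"; returns the picture (480x640x3 uint8, red, green, blue); there is no depth.
- env.calibration(name): a dict with "fovy" (degrees; the focal length in pixels is half the picture's height over the tangent of half this angle, whatever the lens; pixels are square), "cx", "cy" (the principal point, pixels), "R" (3x3) and "t" (3): a world point X has camera coordinates R X + t; the wrist camera has in their place "mount" (4x4, takes a point from camera to tool coordinates, whose origin is the TCP and whose axes are the tool frame's). Camera axes: x right, y down, z forward; pixel columns grow to the right and rows downward; lengths in m; the calibration is good to about 2 mm. A picture is of the moment at which its call begins: read the wrist's pose just before it. calibration takes no time and is no camera call.
- env.sign_off(): hands the job in, once; it reports no verdict.
The state is a dict: "clock": time; "joint_pos": joint angles; "dq": joint speeds; "joint_torque": joint torques, N m; "tool_pos": TCP position; "eef_rot": TCP orientation; "wrist_force": force on the tool from outside, world axes, zero at the start; "ft_torque": the same for the moment, N m; "finger_gap": opening from 0.0 (shut) to 1.0 (fully open).
Only numpy, scipy, OpenCV 4.12 (cv2) and the standard library are available. Lean on these libraries where they do the work, as an engineer would, in place of code of your own. Each camera call takes 0.05 s, during which the arm holds its last target.

### The job

Take the blue mini canvas (yellow sun over the sea) out of the wooden display rail and stand it on the little dark table easel: its lower edge on the ledge behind the lip, leaning back against the easel, centred, with the painted side facing the same way as the easel. Set it down on the ledge and let go, do not drop it from above, and leave the red and the green canvas standing in the rail.

Things in the scene. Friction and masses are not known exactly. Their poses are not given: they have to be found in the camera images.
- canvas_blue: The canvas to move: rigid, 20 mm thick, 90 wide, 120 tall, 0.1 kg, blue edges, yellow sun over blue sea; wooden bars on its back. Origin: centre of the painted face, 60 mm above the lower edge; x out of the painted face (roughly away from the robot), y along the width, z up; the body lies behind the face (x -20 to 0). Stands upright in one of three places in a fixed grooved rail.
- canvas_red: Same size and frame, red edges, pale flower on red. Stands in the same wooden rail: 370 mm long, 86 deep, 30 high; its groove, 26 wide, has its floor 8 mm above the table, so the lowest 22 mm of each canvas sit in it. The three canvases stand side by side, 125 mm apart; before and behind each one it is free above the rail. Leave it there.
- canvas_green: Same size and frame, green edges, a tree on green. Stands in the same rail. Leave it there.
- rest: Ledge and back of the fixed easel. Origin: their inner corner, mid-width, 75 mm above the table. x: forward along the ledge (roughly away from the robot), rising 18 deg; y: along the ledge; z: up the backrest, leaning 18 deg to the robot. Ledge 120 wide, 40 deep, then a lip 8 high; backrest 72 wide, 65 high, front at x=0. Flush canvas: origin at (20, 0, 60) mm; let go upright it tips back onto it.
There are look-alikes about, which are no part of the job. There is more than one size of the canvas_blue; the job needs the smaller.

How it is judged:
By the outcome, as a careful person would: the job done as asked, in the order asked, and still so for the second after the job is handed in, with the robot touching nothing.
It also fails if it takes over 38 s, if anything falls off the work surface, if the arm or the gripper's body presses on something with over 40 N, if the wrist force passes 120 N, or if a joint passes its speed limit or range.

## Working session

There is one attempt and no reset: what is moved stays moved. The work goes in short steps, Python scripts to look and compute and a shell command to move; the robot and the scene stay as the last step left them, time stands still between calls to the robot, and variables do not carry over. Pictures are saved under pics/ and viewed, and the job is handed in when it is done.

```bash
ls; mkdir -p pics; python3 - <<'E'
from cell import env
import cv2,numpy as np
s=env.state()
for k,v in s.items(): print(k,np.round(v,4))
for n in ("scene","top","wrist"):
    c=env.calibration(n); print(n,{k:np.round(v,4).tolist() for k,v in c.items()})
    cv2.imwrite(f"pics/{n}0.png",env.read_camera(n)[:,:,::-1])
E
```

```text
pics
clock 0.0
joint_pos [-0.9218  0.5019 -0.4268  1.5514  0.2208  1.1383 -0.2103]
dq [-0.0005 -0.0006 -0.0005 -0.     -0.0005  0.0025  0.0012]
joint_torque [ 9.00000e-04 -5.69512e+01 -5.81610e+00 -2.80944e+01  1.04000e-02
  1.18000e-02  0.00000e+00]
tool_pos [0.2444 0.6016 0.2302]
eef_rot [-3.1415e+00  2.0000e-03  1.1851e+00]
wrist_force [ 0.5213  0.5879 -0.3321]
ft_torque [-0.0444  0.0404  0.0243]
finger_gap 1.0019
scene {'fovy': 52.102, 'cx': 322.7654, 'cy': 242.2235, 'R': [[0.6406, 0.7677, 0.0126], [0.5069, -0.4105, -0.758], [-0.5767, 0.492, -0.6522]], 't': [-0.3411, -0.1679, 1.2795]}
top {'fovy': 51.6145, 'cx': 323.2726, 'cy': 237.7075, 'R': [[0.0216, -0.9997, -0.0125], [-0.9966, -0.0205, -0.0793], [0.0791, 0.0142, -0.9968]], 't': [0.0423, 0.5135, 0.8704]}
wrist {'fovy': 58.9541, 'cx': 324.6288, 'cy': 237.7084, 'mount': [[1.0, 0.0004, -0.0005, -0.0009], [-0.0002, 0.9622, 0.2724, -0.0701], [0.0006, -0.2724, 0.9622, -0.1421], [0.0, 0.0, 0.0, 1.0]]}
```

View pics/scene0.png

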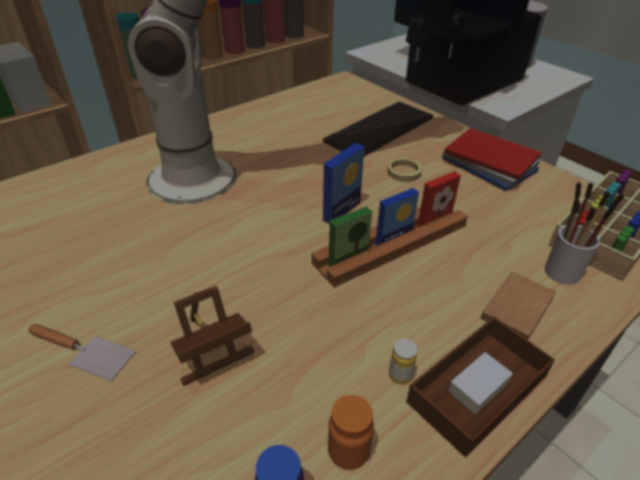

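View pics/top0.png

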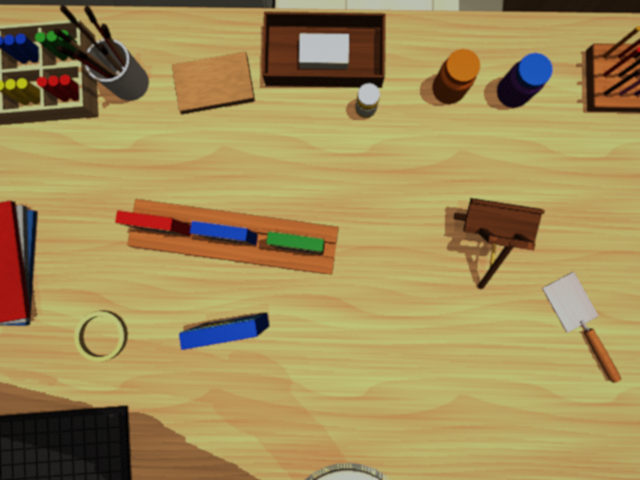

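View pics/wrist0.png

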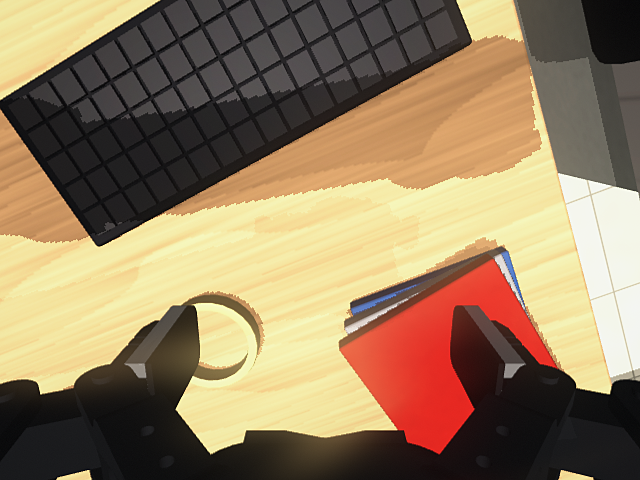

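Possible mix-ups, with pixels: the small blue canvas in the middle of the rail (scene 397,215; top 220,232), the large blue canvas standing on the table (scene 343,183; top 222,332), and the blue books and blue jar lid. I choose the small one in the rail. Next I'll check it up close and measure.

```bash
cat > h.py <<'E'
import cv2,numpy as np
from cell import env
def cam(n,s=None):
    c=env.calibration(n); f=240/np.tan(np.radians(c['fovy'])/2)
    K=np.array([[f,0,c['cx']],[0,f,c['cy']],[0,0,1.]])
    if n=='wrist':
        from scipy.spatial.transform import Rotation as Ro
        T=np.eye(4);T[:3,:3]=Ro.from_euler('xyz',s['eef_rot']).as_matrix();T[:3,3]=s['tool_pos']
        M=T@np.array(c['mount']); R=M[:3,:3].T; t=-R@M[:3,3]
    else: R=np.array(c['R']);t=np.array(c['t'])
    return K,R,t
def onz(n,px,z,s=None):
    K,R,t=cam(n,s); px=np.atleast_2d(np.array(px,float))
    d=(R.T@np.linalg.inv(K)@np.c_[px,np.ones(len(px))].T).T; o=-R.T@t
    return o+d*((z-o[2])/d[:,2])[:,None]
def proj(n,X,s=None):
    K,R,t=cam(n,s); p=(np.atleast_2d(X)@R.T+t)@K.T; return p[:,:2]/p[:,2:]
def tri(n1,p1,n2,p2,s=None):
    P=[]
    for n in(n1,n2):
        K,R,t=cam(n,s);P.append(K@np.c_[R,t])
    X=cv2.triangulatePoints(P[0],P[1],np.array(p1,float).reshape(-1,2).T,np.array(p2,float).reshape(-1,2).T)
    return (X[:3]/X[3]).T
E
python3 - <<'E'
from h import *
for n in('top','scene'):
    K,R,t=cam(n);print(n,-R.T@t)
im=cv2.imread('pics/top0.png'); sc=cv2.imread('pics/scene0.png')
a=cv2.resize(im[180:290,110:350],None,fx=3.3,fy=3.3,interpolation=cv2.INTER_CUBIC)
cv2.imwrite('pics/c1.png',a)
cv2.imwrite('pics/c2.png',cv2.resize(im[180:310,430:630],None,fx=4,fy=4,interpolation=cv2.INTER_CUBIC))
cv2.imwrite('pics/c3.png',cv2.resize(sc[130:290,300:480],None,fx=3.7,fy=3.7,interpolation=cv2.INTER_CUBIC))
cv2.imwrite('pics/c4.png',cv2.resize(sc[270:400,150:270],None,fx=4.5,fy=4.5,interpolation=cv2.INTER_CUBIC))
E
```

```text
top [0.44204857 0.04051384 0.90882402]
scene [ 1.04157117 -0.43655686  0.71151607]
```

View pics/c1.png

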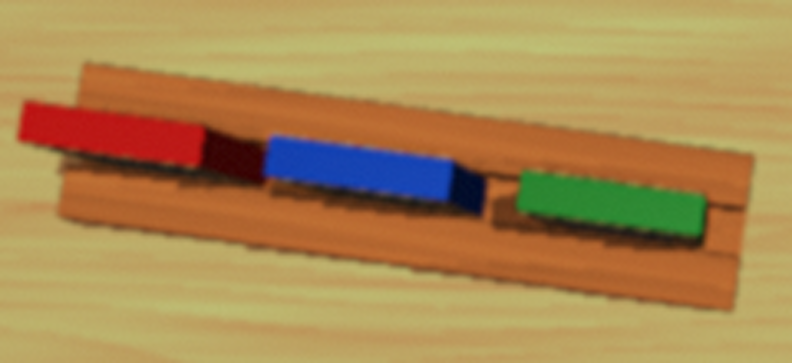

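View pics/c2.png

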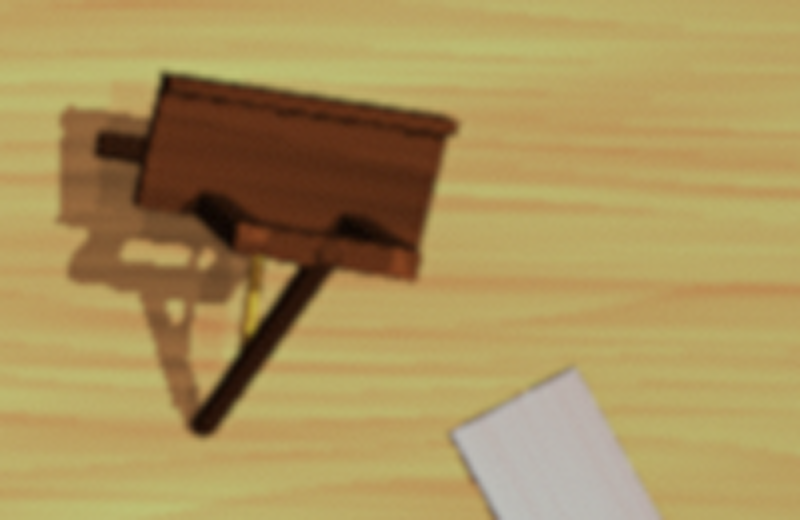

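View pics/c3.png

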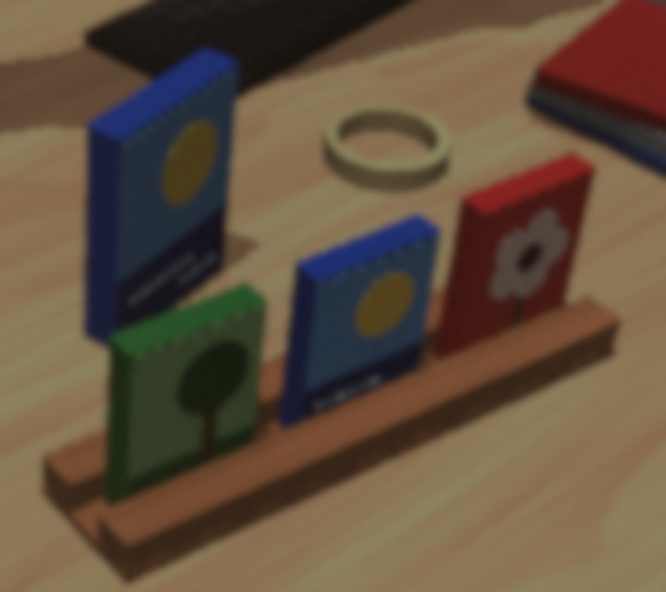

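View pics/c4.png

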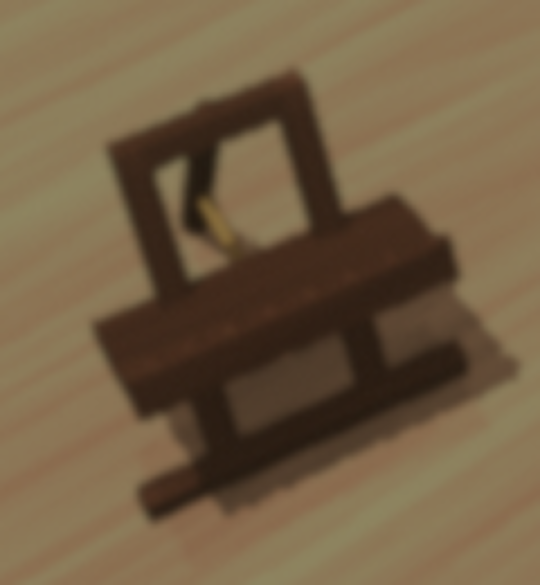

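The crops show the small blue canvas with the sun in the middle of the rail, its top face at c1 (268,137)–(452,200). They also show the easel with its ledge, lip and backrest. Next step: work out the positions.

```bash
python3 - <<'E'
from h import *
def T(p): return np.array(p)/3.3+[110,180]-0.35
def E(p): return np.array(p)/4+[430,180]-0.375
def S(p): return np.array(p)/4.5+[150,270]-.39
def S3(p): return np.array(p)/3.7+[300,130]-.36
im=cv2.imread('pics/top0.png'); h=cv2.cvtColor(im,cv2.COLOR_BGR2HSV)
m=((h[...,0]>105)&(h[...,0]<125)&(h[...,1]>150)&(h[...,2]>120)).astype(np.uint8); m[:215]=0;m[260:]=0;m[:,:180]=0;m[:,270:]=0
c=max(cv2.findContours(m,0,2)[0],key=cv2.contourArea); r=cv2.minAreaRect(c); print(r)
b=onz('top',cv2.boxPoints(r),.128); print(np.round(b,4))
q=onz('top',T([(270,136),(453,160),(447,202),(266,176)]),.128); print('hand',np.round(q,4),q.mean(0), np.linalg.norm(q[0]-q[1]),np.linalg.norm(q[1]-q[2]))
d=q[0]-q[1]+q[3]-q[2]; print('canvas yaw (y axis)',np.degrees(np.arctan2(-d[0],d[1])))
sq=onz('scene',S3([(297,268),(418,216),(438,229),(313,268)]),.128);print('scene canvas: ',np.round(sq,4))
lip=onz('top',E([(164,73),(457,121)]),.095);br=onz('top',E([(237,225),(415,252)]),.1368)
rl=onz('top',E([(137,203)]),.075)
print('lip',lip,'br',br,'rl',rl)
for d in (lip[0]-lip[1],br[0]-br[1]): print(np.linalg.norm(d),np.degrees(np.arctan2(-d[0],d[1])))
# scene: backrest top outer corners
print('scene br',onz('scene',S([(110,148),(298,72)]),.1368)); print('lip scene',onz('scene',S([(138,388),(448,240)]),.095))
E
```

```text
((218.25440979003906, 230.65579223632812), (55.88470458984375, 11.682498931884766), 7.853313446044922)
[[0.5077 0.2634 0.128 ]
 [0.5262 0.2616 0.128 ]
 [0.5158 0.1731 0.128 ]
 [0.4974 0.175  0.128 ]]
hand [[0.5265 0.2615 0.128 ]
 [0.5167 0.1729 0.128 ]
 [0.4964 0.175  0.128 ]
 [0.5071 0.2626 0.128 ]] [0.51168781 0.217983   0.128     ] 0.08915130566482031 0.020380130790307826
canvas yaw (y axis) -6.643679866954979
scene canvas:  [[0.5027 0.1729 0.128 ]
 [0.5103 0.262  0.128 ]
 [0.5261 0.2612 0.128 ]
 [0.5082 0.1798 0.128 ]]
lip [[ 0.57749328 -0.18951713  0.095     ]
 [ 0.55992832 -0.30938595  0.095     ]] br [[ 0.5114361  -0.20585167  0.1368    ]
 [ 0.50233913 -0.27453016  0.1368    ]] rl [[ 0.52541339 -0.18376014  0.075     ]]
0.12114892221576853 -8.336497847461938
0.06927834927148269 -7.545318644229548
scene br [[ 0.49792273 -0.27617345  0.1368    ]
 [ 0.50699414 -0.20688892  0.1368    ]]
lip scene [[ 0.56290281 -0.30737613  0.095     ]
 [ 0.57488428 -0.19159445  0.095     ]]
```

```bash
python3 -m crank '[[-0.255,0.392,0.02,74.5],[-0.255,0.392,0.02,74.5],[-0.255,0.392,0.02,74.5],[-0.255,0.392,0.02,74.5],[-0.255,0.392,0.02,74.5],[-0.255,0.392,0.02,74.5],[-0.255,0.392,0.02,74.5],[-0.255,0.392,0.02,74.5],[-0.255,0.392,0.02,74.5],[-0.255,0.392,0.02,74.5],[-0.255,0.392,0.02,74.5],[-0.255,0.392,0.02,74.5]]' 0.7
python3 - <<'E'
from h import *
import json
s=env.state(); print({k:np.round(s[k],4).tolist() for k in('clock','joint_pos','tool_pos','eef_rot','wrist_force','finger_gap')})
cv2.imwrite('pics/w1.png',env.read_camera('wrist')[:,:,::-1]); json.dump({k:np.array(s[k]).tolist() for k in('tool_pos','eef_rot')},open('s1.json','w'))
E
```

```text
clock: 1.35
tool_pos: [0.5113, 0.2189, 0.211]
eef_rot: [-3.141, 0.001, -0.115]
wrist_force: [-1.1, 0.3, -0.6]
finger_gap: 0.697
{'clock': 1.35, 'joint_pos': [-0.4232, 0.324, -0.0354, 1.821, 0.0125, 0.9975, -0.579], 'tool_pos': [0.5113, 0.2189, 0.211], 'eef_rot': [-3.1413, 0.001, -0.1155], 'wrist_force': [-1.1104, 0.3005, -0.5763], 'finger_gap': 0.6967}
```

View pics/w1.png

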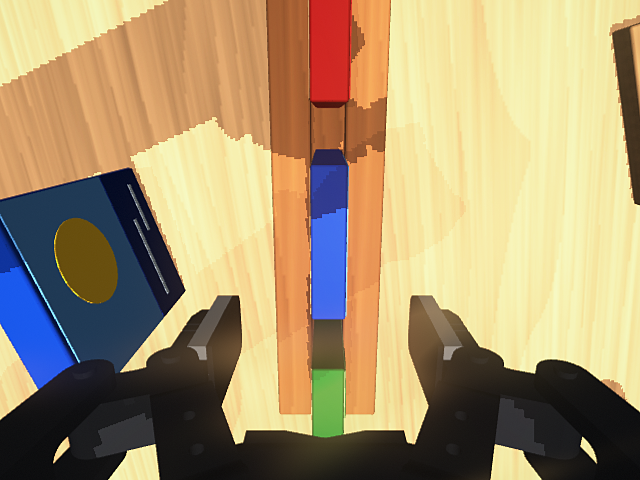

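The wrist view shows the blue canvas's top edge between the jaws, from rows 166 to 319 and columns 312 to 346. The canvas is aligned with the rail, and the red and green ones are above and below it.

```bash
python3 - <<'E'
from h import *
import json
from scipy.spatial.transform import Rotation as Ro
s=json.load(open('s1.json')); R=Ro.from_euler('xyz',s['eef_rot']).as_matrix()
q=onz('wrist',[(311.5,166),(348.5,166),(344.5,319.5),(312,319.5)],.128,s); print(np.round(q,4),q.mean(0)); print('tool',np.round((q-s['tool_pos'])@R,4),((q.mean(0)-s['tool_pos'])@R).round(4))
print(np.linalg.norm(q[0]-q[3]),np.linalg.norm(q[0]-q[1]))
d=q[0]-q[3]+q[1]-q[2]; print('yaw',np.degrees(np.arctan2(-d[0],d[1])))
E
```

```text
[[0.5082 0.2633 0.128 ]
 [0.5275 0.2611 0.128 ]
 [0.5164 0.1731 0.128 ]
 [0.4975 0.1752 0.128 ]] [0.51240552 0.21818225 0.128     ]
tool [[-0.0081 -0.0438  0.083 ]
 [ 0.0113 -0.0438  0.083 ]
 [ 0.0104  0.0449  0.083 ]
 [-0.0086  0.045   0.083 ]] [0.0012 0.0006 0.083 ]
0.0887544026170003 0.01945767327982446
yaw -7.064455455554242
```

```bash
python3 -m crank '[[0.001,0.0005,0.04,0.4],[0.001,0.0005,0.08,0.4],[0.001,0.0005,0.11,0.4],[0.001,0.0005,0.123,0.4],[0.001,0.0005,0.123,0.4],[0.001,0.0005,0.123,0.4]]' 0.7
python3 -m crank '[[0,0,0,0],[0,0,0,0],[0,0,0,0],[0,0,0,0],[0,0,0,0],[0,0,0,0],[0,0,0,0],[0,0,0,0]]' 0
python3 -m crank '[[0,0,0,0],[0,0,0,0]]'
```

```text
clock: 2.0
tool_pos: [0.5131, 0.2192, 0.0893]
eef_rot: [-3.141, -0.001, -0.121]
wrist_force: [-0.1, 0.2, 0.3]
finger_gap: 0.704
clock: 2.8
tool_pos: [0.5137, 0.2183, 0.0897]
eef_rot: [-3.14, -0.002, -0.122]
wrist_force: [-1.4, -0.6, 6.3]
finger_gap: 0.228
clock: 3.0
tool_pos: [0.5137, 0.2183, 0.0897]
eef_rot: [-3.14, -0.002, -0.122]
wrist_force: [-0.9, 0.5, 6.5]
finger_gap: 0.224
```

```bash
python3 -m crank '[[0,0,-0.01,0],[0,0,-0.03,0],[0,0,-0.06,0],[0,0,-0.1,0],[0,0,-0.14,0],[0,0,-0.16,0],[0,0,-0.16,0],[0,0,-0.16,0]]'
python3 - <<'E'
from h import *
import json
s=env.state(); print({k:np.round(s[k],4).tolist() for k in('clock','joint_pos','tool_pos','eef_rot','wrist_force','finger_gap')})
cv2.imwrite('pics/s2.png',env.read_camera('scene')[:,:,::-1])
E
```

```text
clock: 3.8
tool_pos: [0.5125, 0.2176, 0.2484]
eef_rot: [-3.141, -0.0, -0.122]
wrist_force: [0.4, -0.2, -1.4]
finger_gap: 0.23
{'clock': 3.8, 'joint_pos': [-0.4229, 0.2857, -0.0326, 1.7815, 0.0105, 1.0744, -0.5815], 'tool_pos': [0.5125, 0.2176, 0.2484], 'eef_rot': [-3.1415, -0.0002, -0.1223], 'wrist_force': [0.3565, -0.2192, -1.4117], 'finger_gap': 0.2296}
```

View pics/s2.png

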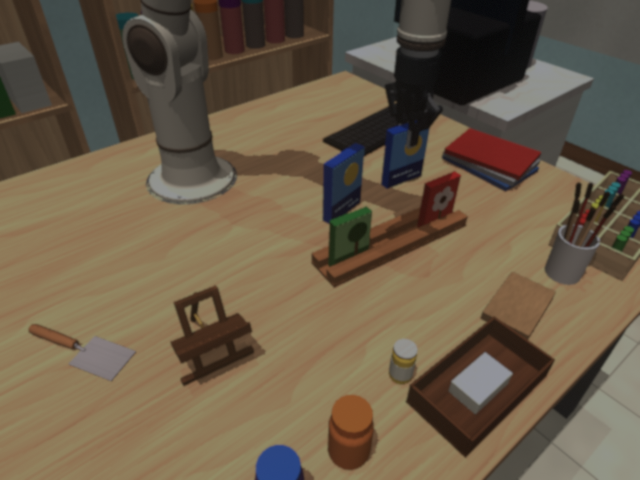

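The blue canvas is held and lifted (scene 405,155), and red and green are still standing in the rail. Now moving it over the easel.

```bash
python3 -m crank '[[0.004,0.02,0,0],[0.011,0.06,0,0],[0.019,0.11,0,0],[0.028,0.16,0,0],[0.037,0.21,0,0],[0.046,0.26,0,0],[0.054,0.31,0,0],[0.063,0.36,0,0],[0.072,0.41,0,0],[0.077,0.44,0,0],[0.08,0.456,0,0],[0.08,0.456,0,0]]'
python3 -m crank '[[0,0,0,0],[0,0,0,0]]'
python3 - <<'E'
from h import *
import json
s=env.state(); print({k:np.round(s[k],4).tolist() for k in('clock','joint_pos','tool_pos','eef_rot','wrist_force','finger_gap')})
json.dump({k:np.array(s[k]).tolist() for k in('tool_pos','eef_rot')},open('s3.json','w'))
cv2.imwrite('pics/w3.png',env.read_camera('wrist')[:,:,::-1]); cv2.imwrite('pics/s3.png',env.read_camera('scene')[:,:,::-1]);cv2.imwrite('pics/t3.png',env.read_camera('top')[:,:,::-1])
E
```

```text
clock: 5.05
tool_pos: [0.5348, -0.2473, 0.2463]
eef_rot: [3.141, 0.003, -0.127]
wrist_force: [0.1, 1.3, -1.2]
finger_gap: 0.227
clock: 5.25
tool_pos: [0.5368, -0.2416, 0.2475]
eef_rot: [-3.14, 0.001, -0.119]
wrist_force: [-0.5, 1.0, -1.2]
finger_gap: 0.224
{'clock': 5.25, 'joint_pos': [0.2023, 0.3475, 0.2226, 1.71, -0.0861, 1.0955, 0.3327], 'tool_pos': [0.5368, -0.2416, 0.2475], 'eef_rot': [-3.1398, 0.0015, -0.1189], 'wrist_force': [-0.5469, 1.0406, -1.1755], 'finger_gap': 0.2245}
```

View pics/w3.png

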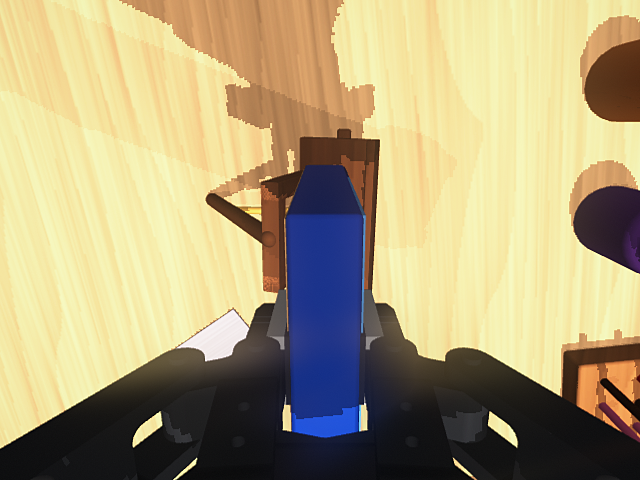

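View pics/s3.png

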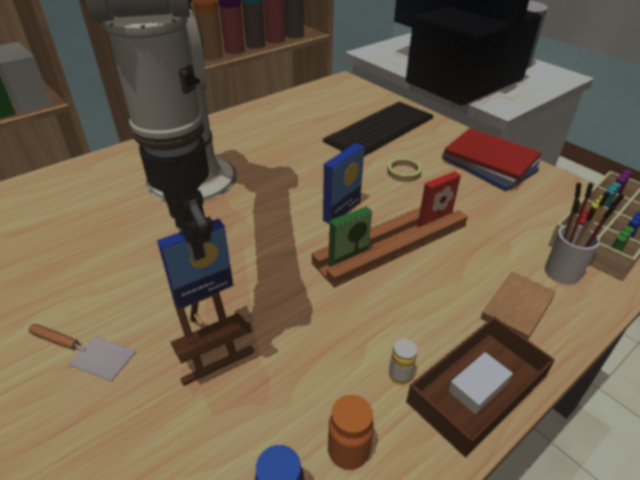

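The wrist view shows the canvas over the easel, with the ledge end and lip at (301–379,138), the backrest top at (262–300,180–290), and the canvas edge in the middle.

```bash
python3 - <<'E'
from h import *
im=cv2.imread('pics/w3.png'); cv2.imwrite('pics/c5.png',cv2.resize(im[120:310,240:400],None,fx=3.1,fy=3.1,interpolation=cv2.INTER_CUBIC))
E
```

```text
(no output)
```

View pics/c5.png

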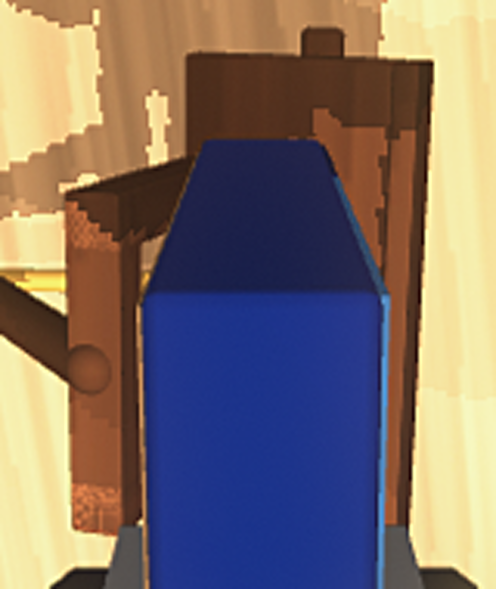

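```bash
python3 - <<'E'
from h import *
import json
from scipy.spatial.transform import Rotation as Ro
s=json.load(open('s3.json')); R=Ro.from_euler('xyz',s['eef_rot']).as_matrix()
C=lambda p: np.array(p)/3.1+[240,120]-.34
L=lambda q:((q-s['tool_pos'])@R).round(4)
br=onz('wrist',C([(118,192),(122,532)]),.1368,s)
lip=onz('wrist',C([(392,62),(388,522)]),.095,s)
led=onz('wrist',C([(187,54)]),.075,s)
for n,q in(('br',br),('lip',lip),('led',led)): print(n,q.round(4).tolist(),'tool',L(q).tolist())
for d in(br[0]-br[1],lip[0]-lip[1]): print(np.linalg.norm(d),np.degrees(np.arctan2(-d[0],d[1])))
# held canvas bottom near-end corners, z = tcp-.08
zb=s['tool_pos'][2]-.08
print('canvas bottom',L(onz('wrist',C([(205,141),(322,141)]),zb,s)),'top',L(onz('wrist',C([(146,293),(385,293)]),zb+.12,s)))
print('yaw tool',np.degrees(s['eef_rot'][2]))
E
```

```text
br [[0.5113, -0.2066, 0.1368], [0.5017, -0.2765, 0.1368]] tool [[-0.0292, -0.0315, 0.1108], [-0.0305, 0.039, 0.1107]]
lip [[0.5696, -0.191, 0.095], [0.5587, -0.2985, 0.095]] tool [[0.0268, -0.0539, 0.1525], [0.0288, 0.0541, 0.1523]]
led [[0.5241, -0.1847, 0.075]] tool [[-0.019, -0.0547, 0.1726]]
0.07050739470617697 -7.8467876110132675
0.10797693285076441 -5.795471661494455
canvas bottom [[-0.011  -0.0446  0.0801]
 [ 0.0086 -0.0446  0.0801]] top [[-0.0105 -0.0455 -0.0399]
 [ 0.0084 -0.0455 -0.0399]]
yaw tool -6.814899305618231
```

```bash
python3 -m crank '[[0,0,0,0],[0,0,0,0]]'; python3 - <<'E'
from h import *
from scipy.spatial.transform import Rotation as Ro
s=env.state(); R=Ro.from_euler('xyz',s['eef_rot']).as_matrix()
print((np.array([.5399,-.2465,.170])-s['tool_pos'])@R, np.degrees(s['eef_rot']), s['tool_pos'])
E
```

```text
clock: 5.6
tool_pos: [0.5367, -0.2439, 0.2484]
eef_rot: [-3.141, -0.0, -0.121]
wrist_force: [0.5, -0.3, -1.6]
finger_gap: 0.228
[0.00347813 0.00215344 0.0784401 ] [-1.79993740e+02 -1.21691660e-02 -6.95732662e+00] [ 0.53669075 -0.2439476   0.24843959]
```

```bash
python3 -m crank '[[0.0035,0.002,0.01,0.3],[0.0035,0.002,0.03,0.3],[0.0035,0.002,0.05,0.3],[0.0035,0.002,0.065,0.3],[0.0035,0.002,0.074,0.3],[0.0035,0.002,0.0765,0.3],[0.0035,0.002,0.0765,0.3],[0.0035,0.002,0.0765,0.3],[0.0035,0.002,0.0765,0.3]]'
python3 - <<'E'
from h import *
cv2.imwrite('pics/s4.png',cv2.resize(env.read_camera('scene')[170:400,110:310,::-1],None,fx=2.6,fy=2.6,interpolation=cv2.INTER_CUBIC)); cv2.imwrite('pics/w4.png',env.read_camera('wrist')[:,:,::-1])
E
```

```text
clock: 6.5
tool_pos: [0.5404, -0.2472, 0.1727]
eef_rot: [3.141, -0.002, -0.128]
wrist_force: [-0.4, 0.2, -0.1]
finger_gap: 0.227
```

View pics/s4.png

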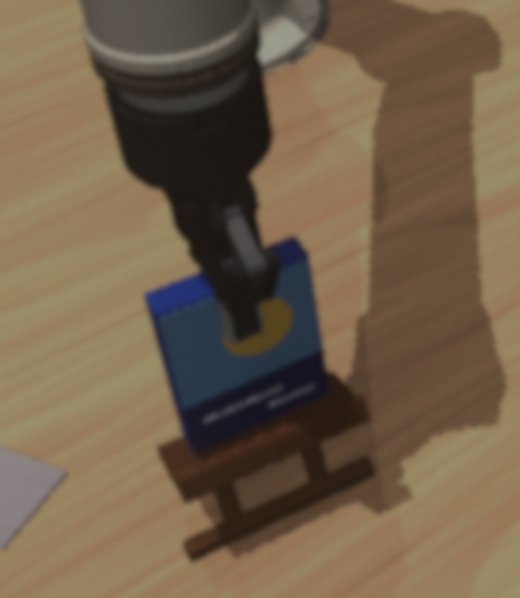

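View pics/w4.png

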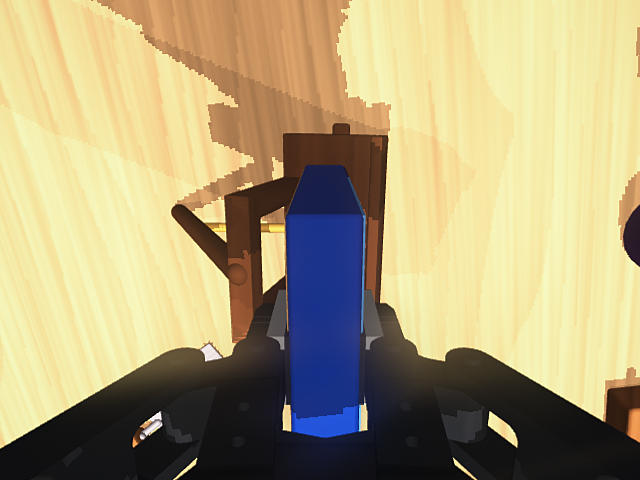

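The canvas is just above the ledge, upright, behind the lip and looking centred. One more check of the numbers from this closer view.

```bash
python3 - <<'E'
from h import *
from scipy.spatial.transform import Rotation as Ro
s=env.state(); R=Ro.from_euler('xyz',s['eef_rot']).as_matrix(); print(s['tool_pos'])
L=lambda q:((q-s['tool_pos'])@R).round(4)
print('ledge end',L(onz('wrist',[(284,134)],.075,s)),L(onz('wrist',[(372,137)],.095,s)))
print('br front top',L(onz('wrist',[(246,198),(250.5,342)],.1368,s)),'lip inner',L(onz('wrist',[(372,137),(370,290)],.095,s)))
print('canvas bottom',L(onz('wrist',[(306,165),(344.5,165)],s['tool_pos'][2]-.081,s)))
im=cv2.imread('pics/w4.png');cv2.imwrite('pics/c6.png',cv2.resize(im[115:355,200:400],None,fx=2.5,fy=2.5,interpolation=cv2.INTER_CUBIC))
E
```

```text
[ 0.54025098 -0.24706476  0.17255586]
ledge end [[-0.0235 -0.0596  0.0975]] [[ 0.0226 -0.0589  0.0776]]
br front top [[-0.0346 -0.0355  0.0357]
 [-0.0359  0.0327  0.0357]] lip inner [[ 0.0226 -0.0589  0.0776]
 [ 0.0241  0.0242  0.0776]]
canvas bottom [[-0.0109 -0.0445  0.081 ]
 [ 0.0091 -0.0445  0.081 ]]
```

View pics/c6.png

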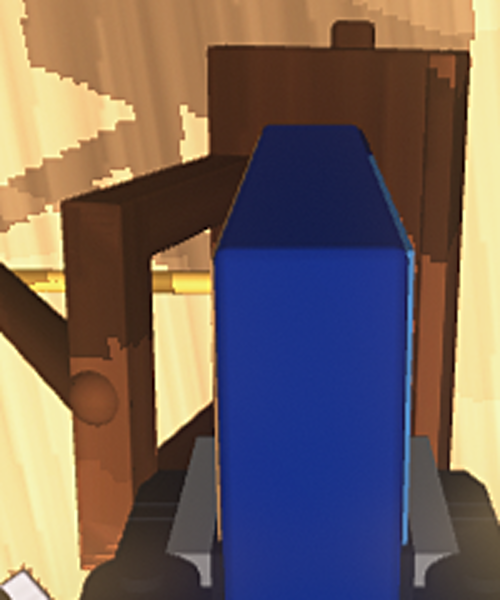

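```bash
python3 -m crank '[[-0.001,0,0.004,0],[-0.001,0,0.007,0],[-0.001,0,0.008,0],[-0.001,0,0.008,0],[-0.001,0,0.008,0]]'
python3 -m crank '[[0,0,0.001,0],[0,0,0.001,0],[0,0,0.001,0]]'
```

```text
clock: 7.1
tool_pos: [0.5388, -0.2468, 0.1637]
eef_rot: [-3.142, 0.0, -0.127]
wrist_force: [-0.3, -0.5, -1.6]
finger_gap: 0.224
clock: 7.4
tool_pos: [0.5389, -0.2468, 0.1635]
eef_rot: [-3.141, -0.0, -0.127]
wrist_force: [-2.1, 2.1, 4.9]
finger_gap: 0.225
```

Contact: vertical force went from −1.6 to +4.9 N at the predicted height. Releasing.

```bash
python3 -m crank '[[0,0,0,0],[0,0,0,0],[0,0,0,0],[0,0,0,0],[0,0,0,0],[0,0,0,0],[0,0,0,0]]' 1
python3 - <<'E'
from h import *
cv2.imwrite('pics/s5.png',cv2.resize(env.read_camera('scene')[170:400,110:310,::-1],None,fx=2.6,fy=2.6,interpolation=cv2.INTER_CUBIC)); cv2.imwrite('pics/w5.png',env.read_camera('wrist')[:,:,::-1])
E
```

```text
clock: 8.1
tool_pos: [0.5388, -0.2468, 0.1627]
eef_rot: [-3.142, 0.0, -0.127]
wrist_force: [-0.3, -0.7, 0.0]
finger_gap: 0.998
```

View pics/s5.png

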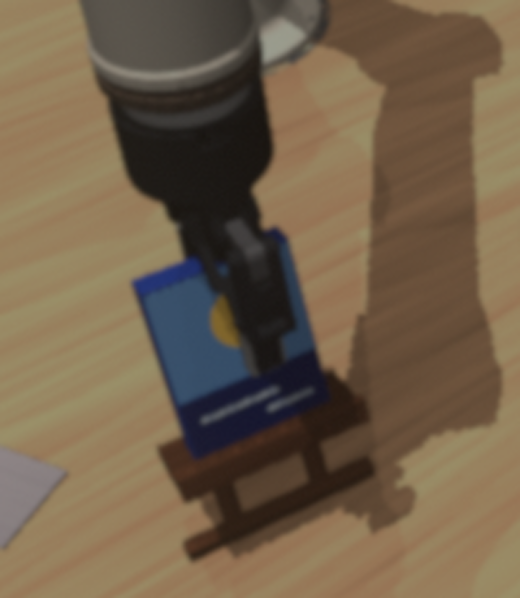

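View pics/w5.png

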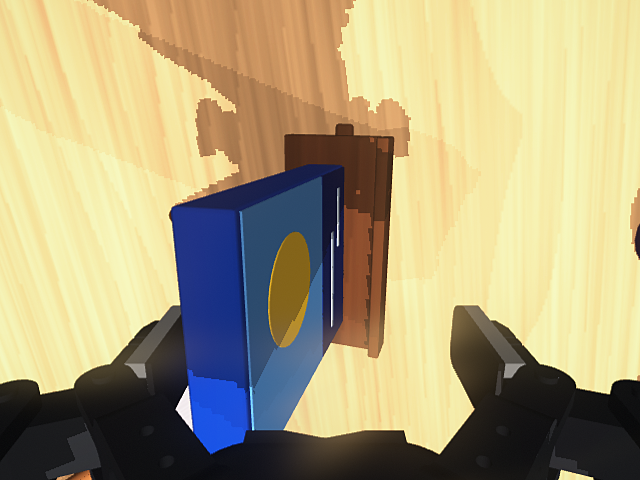

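The canvas leans back behind the open jaws, with the rear pad close to its back. I'll shift the tool back first and then lift clear.

```bash
python3 -m crank '[[-0.004,0,0,0],[-0.01,0,0,0],[-0.016,0,0,0],[-0.02,0,0,0],[-0.02,0,0,0],[-0.02,0,0,0]]' 1
python3 - <<'E'
from h import *
cv2.imwrite('pics/w6.png',env.read_camera('wrist')[:,:,::-1])
E
```

```text
clock: 8.8
tool_pos: [0.519, -0.2442, 0.163]
eef_rot: [-3.142, -0.001, -0.127]
wrist_force: [-0.7, 0.6, -0.6]
finger_gap: 1.002
```

View pics/w6.png

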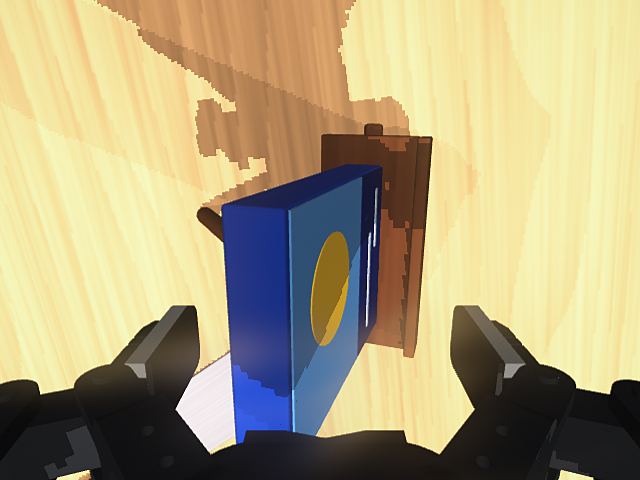

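The canvas (222–380 px) is clear of both pads. Lifting now.

```bash
python3 -m crank '[[0,0,-0.01,0],[0,0,-0.03,0],[0,0,-0.06,0],[0,0,-0.1,0],[0,0,-0.14,0],[-0.02,-0.04,-0.15,0],[-0.04,-0.08,-0.15,0],[-0.06,-0.12,-0.15,0],[-0.06,-0.12,-0.15,0],[-0.06,-0.12,-0.15,0]]' 1
python3 - <<'E'
from h import *
s=env.state();print(s['clock'],s['tool_pos'],s['wrist_force'])
a=env.read_camera('scene')[:,:,::-1];b=env.read_camera('top')[:,:,::-1]
cv2.imwrite('pics/s7.png',a);cv2.imwrite('pics/t7.png',b)
cv2.imwrite('pics/d7.png',cv2.resize(np.ascontiguousarray(a[240:400,120:290]),None,fx=3.6,fy=3.6,interpolation=cv2.INTER_CUBIC))
cv2.imwrite('pics/e7.png',cv2.resize(np.ascontiguousarray(b[180:310,430:630]),None,fx=4,fy=4,interpolation=cv2.INTER_CUBIC))
E
```

```text
clock: 9.85
tool_pos: [0.475, -0.1167, 0.3139]
eef_rot: [3.142, -0.002, -0.125]
wrist_force: [0.4, -0.7, 0.5]
finger_gap: 1.001
9.85 [ 0.4749811  -0.1166626   0.31390811] [ 0.35111265 -0.67417776  0.48201945]
```

View pics/s7.png

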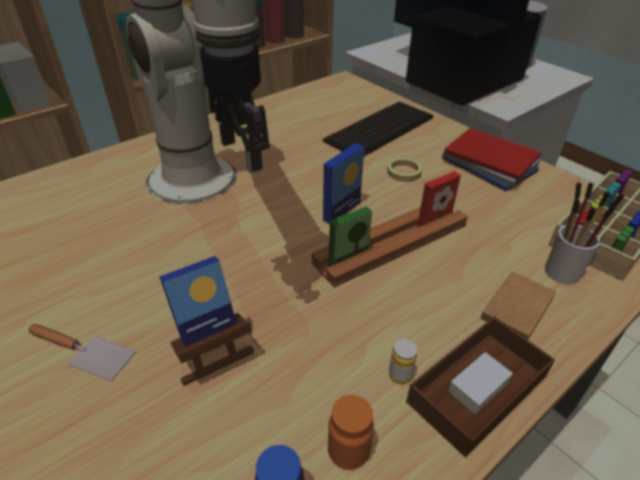

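View pics/d7.png

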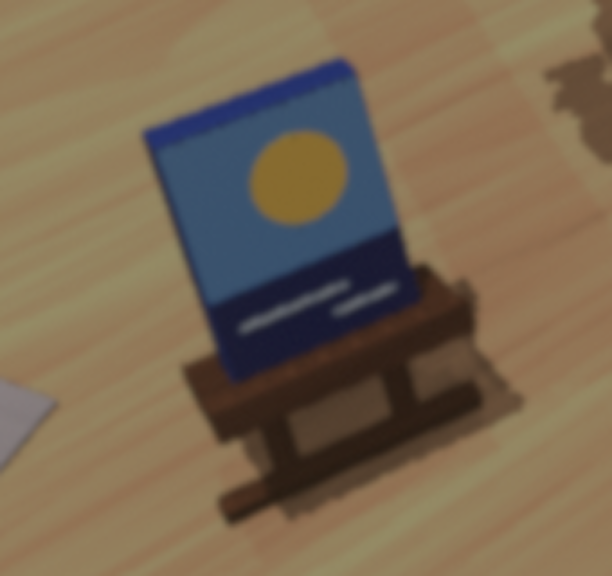

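View pics/e7.png

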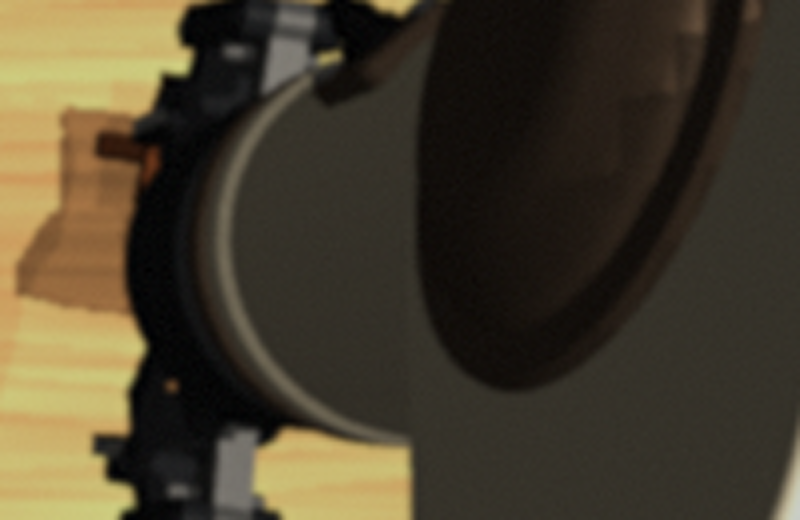

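The canvas stands on the ledge, leaning back with the painted face forward, and red and green are undisturbed in the rail. The arm blocks the top view, so as a numeric check I'll project the expected flush pose into the scene image.

```bash
python3 - <<'E'
from h import *
from scipy.spatial.transform import Rotation as Ro
a=np.radians(18); y=np.radians(-7.2)
R=Ro.from_euler('z',y).as_matrix()@Ro.from_euler('y',-a).as_matrix()
o=np.array([.5275,-.2450,.075])
c=np.array([[.02,-.045,0],[.02,.045,0],[.02,.045,.12],[.02,-.045,.12],[0,.045,.12],[0,-.045,.12]])
p=proj('scene',o+c@R.T)
# d7 crop pixel coordinates: measured corners
print('expected d7',((p-[120,240])*3.6+1.3).round(0).tolist())
# measured corners in d7
print('measured: bl(236,380) br(419,302) tr(356,80) tl(158,152) back tr(345,58) back tl(143,132)')
E
python3 -m crank '[[-0.03,-0.05,0,0],[-0.03,-0.1,0,0],[-0.03,-0.15,0,0],[-0.03,-0.15,0,0],[-0.03,-0.15,0,0],[-0.03,-0.15,0,0]]'
python3 - <<'E'
from h import *
b=env.read_camera('top')[:,:,::-1]
cv2.imwrite('pics/e8.png',cv2.resize(np.ascontiguousarray(b[180:310,430:630]),None,fx=4,fy=4,interpolation=cv2.INTER_CUBIC))
E
```

```text
expected d7 [[232.0, 387.0], [421.0, 301.0], [356.0, 71.0], [151.0, 150.0], [341.0, 57.0], [139.0, 133.0]]
measured: bl(236,380) br(419,302) tr(356,80) tl(158,152) back tr(345,58) back tl(143,132)
clock: 10.55
tool_pos: [0.4644, 0.0329, 0.3126]
eef_rot: [3.141, 0.0, -0.13]
wrist_force: [-0.8, -0.1, -1.1]
finger_gap: 1.004
```

View pics/e8.png

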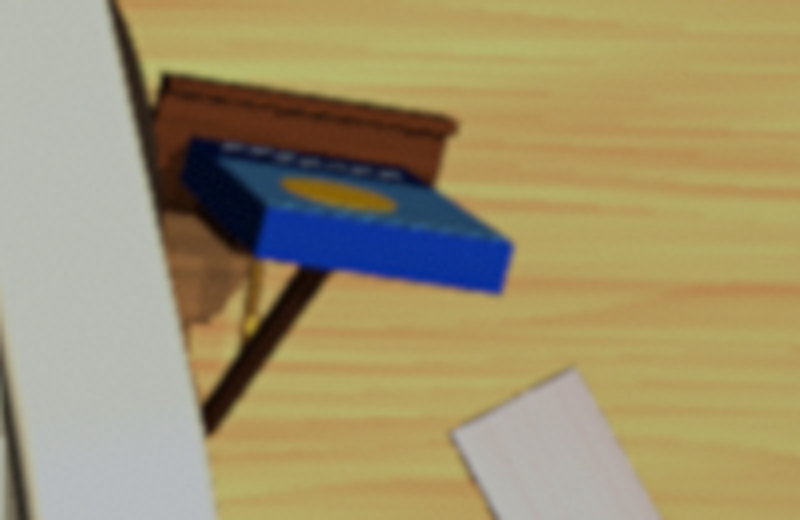

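The top view shows it parallel to the lip, centred and leaning back. Every corner is within about 2–3 px (roughly 3 mm) of the flush pose. Handing in.

```bash
python3 - <<'E'
from cell import env
print(env.sign_off()); s=env.state(); print(s['clock'])
E
```

```text
the job is handed in; nothing more can be done
None
the job is handed in; nothing more can be done
```

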